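# Square the packing block and load the drilling cradle

### The arm

A 6-joint arm with a two-finger parallel gripper is mounted at the origin on the work surface; the furniture and walls round the work are solid. World frame = base frame: x ahead of the robot, y to its left, z up, the work surface at z = 0. Lengths are in mm, angles in rad, forces in N, time in s.
With the tool pointing down it reaches from about 275 to 1000 mm from the base axis. Payload 8.4 kg.
Tool frame: the origin (TCP) lies between the finger pads; the fingertips stand r.tips_ahead ahead of it and the grasp point (between the pads) lies 6 mm ahead of it (r.tips_ahead is the distance from the TCP to the fingertips, in mm); z points along the fingers, y is the line along which they close (so a half turn about z gives the same grasp; the last joint's range is limited). The gripper opens to 85 mm and grips with 20 to 120 N. Pads are 22 mm wide; open, the fingers measure 114 mm over their backs; the gripper's body (76 mm by 85 mm) begins 54 mm behind the grasp point. The pads swing forward as they close: fully open they stand 13 mm farther back than shut.
Start: joints at [1.168, 0.353, 1.633, -0, 1.155, -0.002], TCP at [243.846, 575.471, 256.281] pointing down, gripper open.
Joint ranges: [-2.63, 2.63], [-0.92, 2.1], [0.06, 2.66], [-1.3, 4.44], [0, 2.69], [-3.02, 3.02]. Speed limits (rad/s): [2.22, 2.22, 2.79, 3.14, 3.14, 3.14].

### API

Orientations are given as [roll, pitch, yaw] about the fixed x, y, z axes, in that order (R = Rz(yaw) Ry(pitch) Rx(roll)).
In Python, from rig import r gives the robot as it stands.
- The arm moves only by the tool carry_out, never from a script. Its arguments are lists of equal length, an entry for each row: "delta_pos": the shift along the tool's x, y, z in m, a list of three; "rot": the turn, a rotation vector about the tool's x, y, z in degrees, a list of three. A call has 1 to 8 rows; each row is the pose to reach, as a shift and turn from the pose commanded when the call began, along the tool's axes at that moment; what a row does not reach only later rows make up. A row lasts 1/8 s, in which the tool goes at most 62.5 mm and 10.7 degrees, less where a joint would pass 70% of its speed; a pose out of reach is approached as far as the arm can. A call with a gripper value outside its range is refused whole. "claw" is the finger opening in m, from 0 to 0.0854, set as the call begins (left out, the last holds). The fingers move at their own pace and stop on an object; "grip_force" is the grip in N (left out, the last holds). Time passes only in rows, so rows that repeat a pose let the fingers close. It gives the time, the measured TCP pose, the force, the opening and the grip force at its end, in the units of the state.
- r.sense(): the state, without advancing time (a new reading comes with each control period).
- r.grab_frame(name): name is "scene" or "top" or "wrist"; returns the picture (420x560x3 uint8, blue, green, red); there is no depth.
- r.camera_info(name): a dict with "fx", "fy", "cx", "cy" (pixels), "pose" (4x4, takes a point from camera to world coordinates); the wrist camera has in their place "hand_eye" (4x4, takes a point from camera to tool coordinates, whose origin is the TCP and whose axes are the flange's). Camera axes: x right, y down, z forward; pixel columns grow to the right and rows downward; lengths in mm; the calibration is good to about 2 mm. A picture is of the moment at which its call begins: read the wrist's pose just before it. camera_info takes no time and is no camera call.
- r.sign_off(): hands the job in; it is judged then, once.
Trained networks look in the newest picture that a camera, given by its name, has taken for a name from the list of things; names that differ only in an ending like _2 or _b are one class to them, and where a whole thing is asked for, a point or a joint stands for the part that bears it (a point fixed in the world has none). Each returns a list of dicts, best first, with "p" (0 to 1); they miss things now and then, are a little off and sometimes report something else, mostly with a low value. They report only what shows in the picture. A call takes as long as a camera call. They do not tell look-alikes from the thing itself.
- r.recognise(thing, camera): "box" ([left, top, right, bottom] in pixels, round what is visible of it).
- r.cut_out(thing, camera): "mask" (420x560 bool, what is visible of it) and "box" ([left, top, right, bottom] in pixels, round what is visible of it).
The state is a dict: "clock": time; "qpos": joint angles; "qvel": joint speeds; "joint_efforts": joint torques, N m; "eef_pos": TCP position; "tcp_rot": TCP orientation; "contact_force": force on the tool from outside, world axes, zero at the start; "wrist_torque": the same for the moment, N m; "opening": opening from 0.0 (shut) to 1.0 (fully open); "grasp_force": force on a finger pad.
Only numpy, scipy, OpenCV 4.12 (cv2) and the standard library are available. Lean on these libraries where they do the work, as an engineer would, in place of code of your own. Each camera call takes 0.05 s, during which the arm holds its last target. There are 200 camera calls.

### The job

Lift the aluminium block out of the stock tray, lay it flat on the squaring plate and set it flush into the corner, one long side against the long fence and one end against the short fence, and let go of it there. Then take it again by its two ends and set it down flat between the cheeks of the drilling cradle, sticking out about equally at both ends, and let go. Do not drop the block, and leave the thread-lock bottle, tape measure and thread tape alone.

Things in the scene. Friction and masses are not known exactly. Their poses are not given: they have to be found in the camera images.
- block: machined aluminium block, 64 (own x, long axis) x 44 (y) x 42 (z) mm, 0.2 to 0.45 kg, loose, the same after a half turn about z, two dark drill spots on its top. Origin: centre of its underside; z up. It starts flat on the tray's floor, roughly along the tray's x.
- tray: fixed blue stock tray, floor 112 (x) x 76 (y) mm, floor top 6 mm above the origin. Two end stops, 8 mm thick (x), 40 mm wide (y), rising 40 mm above the floor, inner faces at own x = -40 and +40 mm, so the block's ends cannot be gripped here; its long sides are open. Origin: centre of its underside, on the bench; z up.
- plate: fixed dark steel squaring plate, 130 (x) x 160 (y) mm, top face 10 mm above the origin, with two brass fences (see point corner), 14 mm thick and only 10 mm high above the top face, so the block can be gripped above them. The -x and -y sides are open. A block flush in the corner has its long axis along own y and its origin at own (23, 23, 10) mm. Origin: centre of its underside; z up.
- corner (a point): where the fences' inner faces would meet on the squaring plate's top face, at (45, 55, 10) mm in the plate's frame; axes as the plate's. Long fence: along y, on the far (+x) side, inner face at plate x = +45, from y = -77 to +59 mm. Short fence: along x, on the +y side, inner face at plate y = +55, from x = -53 to +33 mm.
- cradle: fixed drilling cradle: green base 100 x 100 mm, top face 8 mm above the origin; two steel cheeks, 36 mm long (x), 12 mm thick, 42 mm high above the base, inner faces at own y = -26 and +26 mm. The channel between runs along own x, open at both ends and above. Loaded, the block's origin is at own (0, 0, 8) mm, long axis along x, either way round. Origin: centre of its underside; z up.
- threadlock: red thread-lock bottle with black nozzle, 30 mm diameter, 100 mm tall, upright, loose bystander; origin at the centre of its underside.
- tape_measure: yellow tape measure, 37 x 82 x 64 mm, loose bystander; origin at the centre of its underside.
- ptfe_tape: white roll of thread tape, 50 mm diameter, 14 mm high, lying flat, loose bystander; origin at the centre of its underside.
- valve (a point): near edge, at mid-height, of the blue valve on the left branch of the big black pump: bolted to the bench, solid, never moves. Pump and valve fill the right rear, roughly beyond x = 0.53 m for y from -0.13 to -0.35 m and beyond x = 0.44 m for y below -0.38 m, up to 0.49 m high: draw the arm in before swinging past them.
Mind the look-alikes: they are no part of the job. There is more than one size of the block; the job needs the larger.

How it is judged (in metres and radians):
On the way:
1. the block lies flat and let go on the squaring plate, flush against both fences: each gap under 2.5 mm, long axis within 2 degrees of the long fence (x of block in the frame of plate between 0.0205 and 0.025 m and y of block in the frame of plate between 0.0205 and 0.025 m and z of block in the frame of plate between 0.008 and 0.012 m and angle between the x axis of block and the y axis of plate, either way round below 0.035 rad and angle between block's own z axis and vertical below 0.05 rad and linear speed of block below 0.01 m/s and contact force between the fingers and block below 0.1 N), for 0.3 s.
At the end, for the whole second after the job is handed in: The block stands flat and still on the cradle's base between the cheeks (within 2.5 mm of the base in height, tilt under 0.06 rad), centred lengthways to 8 mm, and is let go (x of block in the frame of cradle between -0.008 and 0.008 m and y of block in the frame of cradle between -0.005 and 0.005 m and z of block in the frame of cradle between 0.006 and 0.0105 m and angle between the x axis of block and the x axis of cradle, either way round below 0.2 rad and angle between block's own z axis and vertical below 0.06 rad and linear speed of block below 0.01 m/s and contact force between the fingers and block below 0.1 N); the robot touches nothing.
It fails at once if the block was dropped or thrown: faster than 0.6 m/s (a fall of about 2 cm) while not held (linear speed of block above 0.6 m/s and contact force between the fingers and block below 0.1 N).
It fails at once if the thread-lock bottle was moved by more than 3 cm (distance of threadlock from where it was at the start of the episode above 0.03 m).
It fails at once if the tape measure was moved by more than 3 cm (distance of tape_measure from where it was at the start of the episode above 0.03 m).
It fails at once if the thread tape was moved by more than 3 cm (distance of ptfe_tape from where it was at the start of the episode above 0.03 m).
It also fails if it takes over 72 s, if anything falls off the work surface, if the arm or the gripper's body presses on something with over 40 N, if the wrist force passes 120 N, or if a joint passes its speed limit or range.

## Working session

There is one attempt and no reset: what is moved stays moved. The work goes in short steps, Python scripts to look and compute and a tool call to move; the robot and the scene stay as the last step left them, time stands still between calls to the robot, and variables do not carry over. Pictures are saved under pics/ and viewed, at most 10 in all, crops included, and the job is handed in when it is done.

Besides the shell and the picture viewer there is one more tool, called after "Emit:" as name(argument=value, ...) on one line, values as JSON. carry_out: Moves the arm, as the interface text tells. Its arguments: {"type":"object","properties":{"delta_pos":{"type":"array","items":{"type":"array","items":{"type":"number"}}},"rot":{"type":"array","items":{"type":"array","items":{"type":"number"}}},"claw":{"type":"number"},"grip_force":{"type":"number"}},"required":["delta_pos","rot"]}

```bash
mkdir -p pics; ls
python3 - <<'E'
from rig import r
import cv2, numpy as np
a=r.grab_frame("scene"); b=r.grab_frame("top")
cv2.imwrite("pics/scene.png",a); cv2.imwrite("pics/top.png",b)
for c in("scene","top"):
  for t in("block","tray","plate","cradle","threadlock","tape_measure","ptfe_tape"):
    print(c,t,[(np.round(d["box"]).astype(int).tolist(),round(d["p"],2)) for d in r.recognise(t,c)])
print(r.camera_info("top"),r.camera_info("scene"),r.camera_info("wrist"),r.tips_ahead,r.sense())
E
```

```text
pics
scene block [([184, 162, 212, 191], 0.91), ([199, 197, 223, 218], 0.68)]
scene tray [([176, 162, 226, 200], 0.92)]
scene plate [([197, 218, 278, 293], 0.71), ([249, 292, 300, 343], 0.7)]
scene cradle [([250, 293, 300, 344], 0.89)]
scene threadlock [([302, 195, 311, 223], 0.67)]
scene tape_measure [([274, 162, 303, 190], 0.59)]
scene ptfe_tape [([246, 173, 267, 187], 0.62)]
top block [([214, 227, 242, 250], 0.64), ([167, 221, 192, 251], 0.58)]
top tray [([169, 214, 200, 262], 0.83)]
top plate [([266, 219, 332, 272], 0.89)]
top cradle [([352, 217, 405, 270], 0.79)]
top threadlock [([280, 151, 298, 167], 0.67)]
top tape_measure [([218, 135, 244, 168], 0.82), ([167, 219, 193, 249], 0.57)]
top ptfe_tape [([197, 170, 215, 191], 0.64)]
{'fx': 389.8144942996587, 'fy': 389.8144942996587, 'cx': 279.8383293169617, 'cy': 202.66417898026518, 'pose': array([[-2.60586402e-02, -9.94866972e-01,  9.77786068e-02,
         4.33829810e+02],
       [-9.99659866e-01,  2.60362276e-02, -1.50537952e-03,
         1.00441870e+01],
       [-1.04813369e-03, -9.77845771e-02, -9.95207053e-01,
         9.461239
[... 1019 characters left out ...]
.8, 'qpos': array([ 1.16760125e+00,  3.52986925e-01,  1.63343018e+00, -1.41122442e-05,
        1.15518583e+00, -2.38112678e-03]), 'qvel': array([-9.99836879e-04, -4.62972054e-04,  3.56409624e-05,  1.57511640e-04,
       -2.78693952e-04,  1.64087879e-04]), 'joint_efforts': array([ 1.34839556e-03, -6.05104136e+01, -3.42428362e+01, -1.07746732e-04,
        1.03571030e-03,  7.70848516e-06]), 'eef_pos': array([243.84403075, 575.45885447, 256.27620478]), 'tcp_rot': array([-3.14158234e+00,  1.28862876e-05,  2.74078440e+00]), 'contact_force': array([ 0.63809775, -0.42864291, -0.16212807]), 'wrist_torque': array([0.01987053, 0.01496115, 0.01734942]), 'grasp_force': 0.0, 'opening': 0.9996286835339997}
```

Run:
```python
import cv2, numpy as np
a=cv2.imread("pics/scene.png")[140:350,160:340];b=cv2.imread("pics/top.png")[120:290,150:420]
cv2.imwrite("pics/c1.png",cv2.resize(a,None,fx=2.8,fy=2.8,interpolation=2));cv2.imwrite("pics/c2.png",cv2.resize(b,None,fx=2.9,fy=2.9,interpolation=2))
```

```text
(no output)
```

View pics/c1.png

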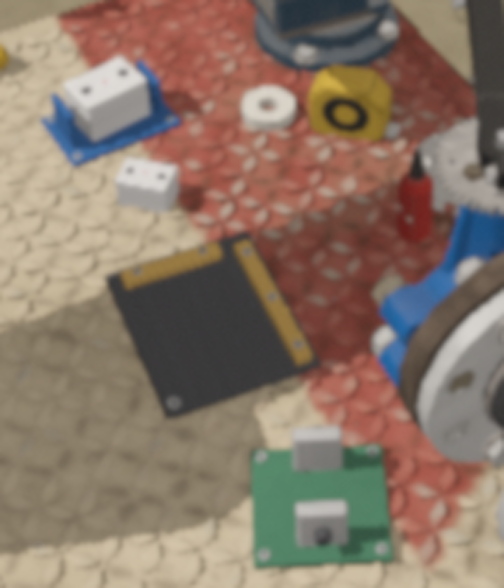

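View pics/c2.png

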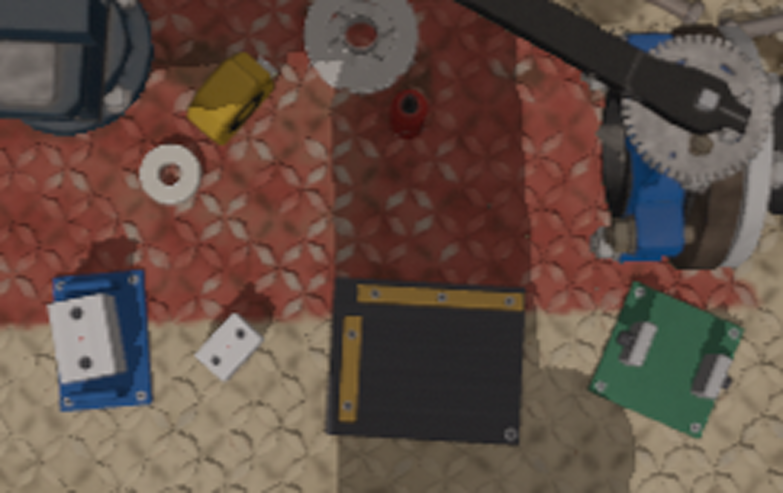

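The top view shows two candidates: the big block in the tray at top px (179,236), scene px (198,176), and a smaller twin on the bench at top (228,238), scene (211,207). I choose the one in the tray. The plate corner is at top px about (270,225), and the cradle's channel is tilted, centred at about (379,244).

```bash
cat > h.py <<'E'
from rig import r
import cv2, numpy as np
from scipy.spatial.transform import Rotation as R
from scipy.optimize import least_squares
def campose(c,s=None):
    i=r.camera_info(c)
    if c!="wrist": return i,i["pose"]
    s=s or r.sense(); T=np.eye(4); T[:3,:3]=R.from_euler("xyz",s["tcp_rot"]).as_matrix(); T[:3,3]=s["eef_pos"]
    return i,T@i["hand_eye"]
def back(c,uv,z,s=None):
    i,P=campose(c,s); uv=np.atleast_2d(uv).astype(float)
    d=np.c_[(uv[:,0]-i["cx"])/i["fx"],(uv[:,1]-i["cy"])/i["fy"],np.ones(len(uv))]@P[:3,:3].T
    return P[:3,3]+d*((z-P[2,3])/d[:,2])[:,None]
def proj(c,X,s=None):
    i,P=campose(c,s); q=(np.atleast_2d(X)-P[:3,3])@P[:3,:3]
    return np.c_[q[:,0]/q[:,2]*i["fx"]+i["cx"],q[:,1]/q[:,2]*i["fy"]+i["cy"]]
def place(X,p):  # p = x,y,yaw
    return R.from_euler("z",p[2]).apply(np.atleast_2d(X))+[p[0],p[1],0]
def togo(target,rpy):  # shift (m) in the tool's axes and rotvec (deg) from the present pose
    s=r.sense(); A=R.from_euler("xyz",s["tcp_rot"]); B=R.from_euler("xyz",rpy)
    print("shift m",np.round(A.inv().apply(np.array(target)-s["eef_pos"])/1000,4),"rot deg",np.round((A.inv()*B).as_rotvec(degrees=True),2))
E
python3 - <<'E'
from h import *
f=lambda *p:[(150+x/2.9,120+y/2.9) for x,y in p]
print("tray base corners",back("top",f((53,277),(143,270),(150,405),(62,410)),3).round())
print("block top",back("top",f((50,303),(107,293),(115,374),(57,381)),48).round())
print("plate",back("top",f((335,278),(525,290),(520,443),(328,433)),10).round())
print("cradle",back("top",f((633,281),(745,327),(699,437),(589,389)),8).round())
print("bottle,tape,ptfe",back("top",f((410,112),(232,100),(171,174)),50).round())
A=R.from_euler("xyz",r.sense()["tcp_rot"]); print(A.as_matrix().round(3))
E
```

```text
tray base corners [[502. 280.   3.]
 [506. 205.   3.]
 [394. 199.   3.]
 [392. 272.   3.]]
block top [[478. 269.  48.]
 [485. 224.  48.]
 [421. 218.  48.]
 [417. 264.  48.]]
plate [[ 495.   44.   10.]
 [ 481. -113.   10.]
 [ 356. -104.   10.]
 [ 368.   52.   10.]]
cradle [[ 486. -203.    8.]
 [ 446. -294.    8.]
 [ 357. -251.    8.]
 [ 398. -163.    8.]]
bottle,tape,ptfe [[625. -21.  50.]
 [638. 122.  50.]
 [579. 172.  50.]]
[[-0.921  0.39   0.   ]
 [ 0.39   0.921 -0.   ]
 [-0.    -0.    -1.   ]]
```

Run:
```python
from h import *
togo((445,244,235),(np.pi,0,3.2))
```

```text
shift m [-0.3145 -0.2267  0.0213] rot deg [ -0.     0.   -26.31]
```

Emit:
carry_out(delta_pos=[[-0.05, -0.036, 0.003], [-0.1, -0.072, 0.007], [-0.15, -0.108, 0.01], [-0.2, -0.144, 0.014], [-0.25, -0.18, 0.017], [-0.3145, -0.2267, 0.0213], [-0.3145, -0.2267, 0.0213], [-0.3145, -0.2267, 0.0213]], rot=[[0, 0, -5], [0, 0, -10], [0, 0, -15], [0, 0, -20], [0, 0, -26.3], [0, 0, -26.3], [0, 0, -26.3], [0, 0, -26.3]])

```text
clock: 1.8
eef_pos: [445.4, 243.4, 235.1]
tcp_rot: [3.141, -0.0, -3.086]
contact_force: [-0.5, 0.5, -0.5]
opening: 1.001
grasp_force: 0.0
```

Run:
```python
from h import *
s=r.sense();print(s["eef_pos"],s["tcp_rot"],abs(s["qvel"]).max(),s["qpos"])
a=r.grab_frame("wrist");cv2.imwrite("pics/w1.png",a)
for d in r.cut_out("block","wrist"):
  print(d["p"],d["box"])
  c=max(cv2.findContours(d["mask"].astype(np.uint8),0,2)[0],key=cv2.contourArea)
  for n in (4,6):print(n,cv2.approxPolyN(c,n).reshape(-1,2).tolist())
```

```text
[445.40339058 243.43395051 235.05091745] [ 3.14130790e+00 -9.29787602e-06 -3.08582211e+00] 0.042687765792683977 [ 4.97069597e-01  1.93779320e-01  1.90288372e+00  3.02306105e-04
  1.04481642e+00 -1.12964903e+00]
0.7 [145.0, 139.6, 198.2, 197.5]
4 [[199, 161], [163, 200], [141, 174], [175, 137]]
6 [[199, 161], [165, 197], [153, 188], [141, 174], [169, 143], [178, 140]]
0.57 [253.4, 151.2, 303.8, 222.8]
4 [[306, 219], [259, 221], [251, 154], [296, 149]]
6 [[302, 192], [302, 219], [259, 221], [252, 161], [255, 154], [296, 149]]
```

View pics/w1.png

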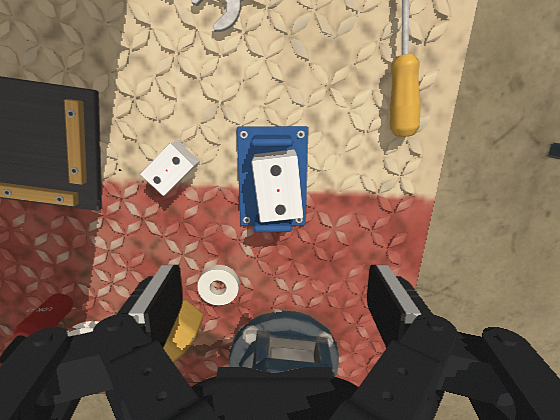

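The wrist view shows the large block in the tray (centre dot at px 278,190, drill spots at 276,170 and 280,209). The smaller twin is at (169,168) and the white tape at (218,286).

```bash
cat >> h.py <<'E'
def spots(a,box):
    x0,y0,x1,y1=box; g=cv2.cvtColor(a,6)[y0:y1,x0:x1]
    n,l,st,ce=cv2.connectedComponentsWithStats((g<110).astype(np.uint8))
    return [(ce[i]+[x0,y0]).round(1).tolist()+[int(st[i,4])] for i in range(1,n) if st[i,4]>20]
E
python3 - <<'E'
from h import *
a=cv2.imread("pics/w1.png"); sp=spots(a,(262,160,294,218)); print(sp)
P=back("wrist",[q[:2] for q in sp],48); print(P, "mid",P.mean(0)); d=P[0]-P[1]; print("yaw",np.arctan2(d[1],d[0]),np.linalg.norm(d))
cv2.imwrite("pics/c3.png",cv2.resize(a[120:240,225:320],None,fx=5,fy=5,interpolation=2))
# plate fence points roughly
E
```

```text
[[275.2, 170.1, 91], [279.8, 209.4, 80]]
[[431.2446569  244.78079734  48.        ]
 [470.86180938 251.79109096  48.        ]] mid [451.05323314 248.28594415  48.        ]
yaw -2.9664546177666136 40.23261099486553
```

View pics/c3.png

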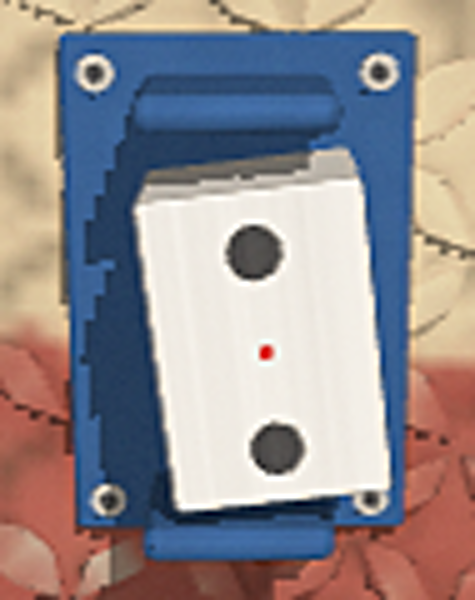

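Run:
```python
from h import *
togo((451,248.3,44),(np.pi,0,np.pi+.175))
```

```text
shift m [-0.0065  0.003   0.1911] rot deg [ 0.03 -0.   -6.69]
```

Emit:
carry_out(delta_pos=[[-0.0065, 0.003, 0.05], [-0.0065, 0.003, 0.1], [-0.0065, 0.003, 0.13], [-0.0065, 0.003, 0.16], [-0.0065, 0.003, 0.18], [-0.0065, 0.003, 0.191], [-0.0065, 0.003, 0.191], [-0.0065, 0.003, 0.191]], rot=[[0, 0, -6.7], [0, 0, -6.7], [0, 0, -6.7], [0, 0, -6.7], [0, 0, -6.7], [0, 0, -6.7], [0, 0, -6.7], [0, 0, -6.7]])

```text
clock: 2.9
eef_pos: [451.6, 248.0, 44.7]
tcp_rot: [3.141, 0.001, -2.966]
contact_force: [0.6, -0.7, 0.1]
opening: 0.998
grasp_force: 0.0
```

Emit:
carry_out(delta_pos=[[0, 0, 0], [0, 0, 0], [0, 0, 0], [0, 0, 0], [0, 0, 0], [0, 0, 0]], rot=[[0, 0, 0], [0, 0, 0], [0, 0, 0], [0, 0, 0], [0, 0, 0], [0, 0, 0]], claw=0.03, grip_force=40)

```text
clock: 3.65
eef_pos: [451.6, 247.4, 44.6]
tcp_rot: [3.141, 0.001, -2.967]
contact_force: [-0.3, -1.3, 5.9]
opening: 0.51
grasp_force: 41.2
```

Emit:
carry_out(delta_pos=[[0, 0, -0.03], [0, 0, -0.08], [0, 0, -0.13], [0, 0, -0.156], [0, 0, -0.156], [0, 0, -0.156], [0, 0, -0.156]], rot=[[0, 0, 0], [0, 0, 0], [0, 0, 10], [0, 0, 20], [0, 0, 30], [0, 0, 40], [0, 0, 50]])

```text
clock: 4.53
eef_pos: [450.7, 247.0, 199.6]
tcp_rot: [-3.141, -0.0, 2.438]
contact_force: [0.1, 0.7, -3.6]
opening: 0.51
grasp_force: 43.7
```

Run:
```python
from h import *
togo((440,-60,200),(np.pi,0,1.496)); s=r.sense(); print(s["grasp_force"],s["opening"],s["contact_force"],s["qpos"])
```

```text
shift m [-1.904e-01 -2.410e-01 -2.000e-04] rot deg [-6.000e-02  1.000e-02  5.398e+01]
43.71043860912323 0.5100252879045069 [ 0.07858416  0.70029932 -3.64431795] [ 4.98405262e-01  2.47907846e-01  1.92302067e+00  4.54643250e-06
  9.71750070e-01 -3.68952821e-01]
```

Emit:
carry_out(delta_pos=[[-0.02, -0.025, 0], [-0.05, -0.065, 0], [-0.085, -0.107, 0], [-0.12, -0.15, 0], [-0.155, -0.195, 0], [-0.18, -0.227, 0], [-0.19, -0.241, 0], [-0.19, -0.241, 0]], rot=[[0, 0, 9], [0, 0, 18], [0, 0, 27], [0, 0, 36], [0, 0, 45], [0, 0, 54], [0, 0, 54], [0, 0, 54]])

```text
clock: 5.52
eef_pos: [441.4, -60.4, 199.7]
tcp_rot: [-3.141, 0.0, 1.499]
contact_force: [-0.1, 0.2, -4.5]
opening: 0.506
grasp_force: 43.6
```

Emit:
carry_out(delta_pos=[[0, 0, 0], [0, 0, 0]], rot=[[0, 0, 0], [0, 0, 0]])

```text
clock: 5.78
eef_pos: [442.0, -58.6, 199.9]
tcp_rot: [-3.141, -0.0, 1.503]
contact_force: [-0.2, -0.3, -4.2]
opening: 0.508
grasp_force: 43.6
```

Run:
```python
from h import *
s=r.sense();print(s["eef_pos"],s["tcp_rot"])
a=r.grab_frame("wrist");cv2.imwrite("pics/w2.png",a)
cv2.imwrite("pics/w2b.png",cv2.resize(a[0:420],None,fx=1.4,fy=1.4,interpolation=2))
```

```text
[442.03088752 -58.59204146 199.86285997] [-3.14124845e+00 -1.62351496e-04  1.50274410e+00]
```

View pics/w2b.png

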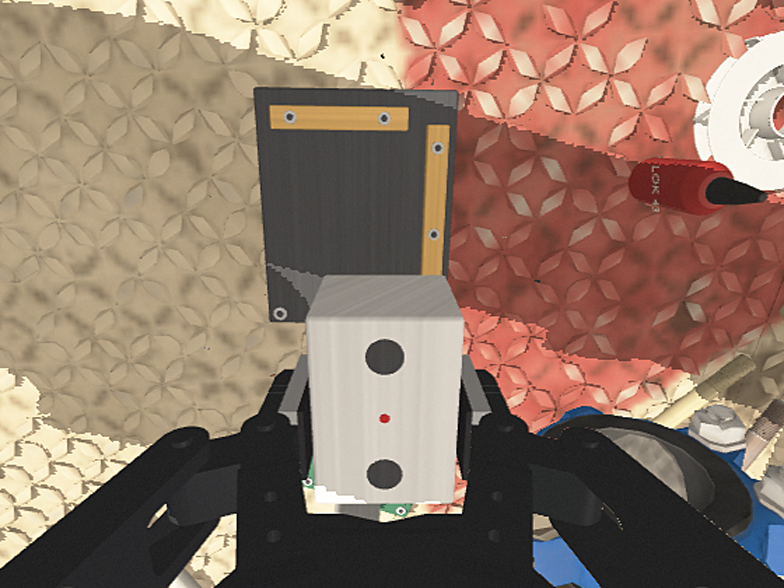

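The plate shows clearly: the short fence spans (193..292, 75..93) and the long fence about (303..320, 90..195) in original pixels. The held block is square in the fingers, with spots at (275,255) and (275,339).

Run:
```python
from h import *
a=cv2.imread("pics/w2.png"); s=r.sense()
m=cv2.inRange(cv2.cvtColor(a,40),(12,90,90),(28,255,255)); m[:,:185]=0; m[:,330:]=0; m[:65]=0; m[198:]=0
m=cv2.morphologyEx(m,3,np.ones((5,5)))
n,l,st,ce=cv2.connectedComponentsWithStats(m)
pts={}
for i in range(1,n):
    if st[i,4]<300: continue
    c=cv2.approxPolyN(cv2.findContours((l==i).astype(np.uint8),0,1)[0][0],4).reshape(-1,2)
    q=back("wrist",c,20,s)[:,:2]; print(st[i],c.tolist(),q.round(1).tolist())
    h,w=st[i,3],st[i,2]; ys,xs=np.nonzero(l==i)
    if w>h: # short: inner edge is lower, outer upper
        e=[(x,ys[xs==x].max()+.5) for x in range(xs.min()+4,xs.max()-4)]; o=[(x,ys[xs==x].min()-.5) for x in range(xs.min()+4,xs.max()-4)]
    else:
        e=[(xs[ys==y].min()-.5,y) for y in range(ys.min()+4,ys.max()-4)]; o=[(xs[ys==y].max()+.5,y) for y in range(ys.min()+4,ys.max()-4)]
    for k,z in((e,20),(e,10),(o,20)):
        Q=back("wrist",k,z,s)[:,:2].astype(np.float32); L=cv2.fitLine(Q,cv2.DIST_HUBER,0,.01,.01).ravel(); print("  line z",z,"dir",np.arctan2(L[1],L[0]).round(4),"pt",L[2:].round(1),"ends",Q[0].round(1),Q[-1].round(1))
sp=spots(a,(225,235,325,355)); print(sp)
zt=s["eef_pos"][2]-44.6+48
P=back("wrist",[q[:2] for q in sp],zt,s); A=R.from_euler("xyz",s["tcp_rot"]); print("spots in tool",A.inv().apply(P-s["eef_pos"]).round(1))
```

```text
[ 192   75  100   19 1619] [[291, 76], [291, 93], [193, 92], [191, 74]] [[464.6, 38.7], [463.9, 24.9], [378.6, 31.4], [379.0, 46.0]]
  line z 20 dir -0.0747 pt [421.5  28.1] ends [381.3  31.7] [459.6  24.8]
  line z 10 dir -0.0747 pt [420.6  28.3] ends [379.   32.1] [459.9  24.9]
  line z 20 dir -0.0814 pt [410.4  43.3] ends [383.3  45.4] [460.4  39.4]
[ 300   89   22  108 1634] [[321, 89], [315, 196], [300, 196], [304, 89]] [[490.2, 26.5], [482.3, -70.3], [467.9, -69.4], [475.4, 27.4]]
  line z 20 dir 1.4948 pt [472.2 -13.2] ends [474.8  24.2] [468.5 -64.4]
  line z 10 dir 1.4948 pt [473.  -14.3] ends [475.7  24.3] [469.2 -67.3]
  line z 20 dir 1.4906 pt [486.5 -19.7] ends [489.7  23.2] [482.9 -65.4]
[[274.3, 254.6, 541], [274.3, 298.5, 31], [274.2, 338.3, 410]]
spots in tool [[ 21.2   1.6  -3.4]
 [  1.1   1.6  -3.4]
 [-18.8   1.6  -3.4]]
```

Emit:
carry_out(delta_pos=[[0.02, -0.002, 0.02], [0.044, -0.002, 0.06], [0.044, -0.002, 0.1], [0.044, -0.002, 0.13], [0.044, -0.002, 0.145], [0.044, -0.002, 0.148], [0.044, -0.002, 0.148], [0.044, -0.002, 0.148]], rot=[[0, 0, 0.4], [0, 0, 0.4], [0, 0, 0.4], [0, 0, 0.4], [0, 0, 0.4], [0, 0, 0.4], [0, 0, 0.4], [0, 0, 0.4]])

```text
clock: 6.82
eef_pos: [444.0, -15.4, 52.9]
tcp_rot: [3.14, -0.0, 1.495]
contact_force: [-0.2, -0.3, -4.1]
opening: 0.508
grasp_force: 43.5
```

Emit:
carry_out(delta_pos=[[0, 0, 0.001], [0, 0, 0.002], [0, 0, 0.003], [0, 0, 0.003], [0, 0, 0.003]], rot=[[0, 0, 0], [0, 0, 0], [0, 0, 0], [0, 0, 0], [0, 0, 0]])

```text
clock: 7.45
eef_pos: [443.1, -15.3, 48.9]
tcp_rot: [-3.141, 0.0, 1.495]
contact_force: [0.6, -0.6, -3.4]
opening: 0.509
grasp_force: 43.5
```

Emit:
carry_out(delta_pos=[[0, 0, 0.0005], [0, 0, 0.001], [0, 0, 0.001], [0, 0, 0.001]], rot=[[0, 0, 0], [0, 0, 0], [0, 0, 0], [0, 0, 0]])

```text
clock: 7.95
eef_pos: [443.2, -15.3, 48.6]
tcp_rot: [3.141, -0.0, 1.495]
contact_force: [-3.7, 0.2, 8.6]
opening: 0.508
grasp_force: 45.2
```

Emit:
carry_out(delta_pos=[[0, 0.001, -0.0005], [0, 0.002, -0.0005], [0, 0.003, -0.0005], [0, 0.004, -0.0005], [0, 0.005, -0.0005], [0, 0.005, -0.0005]], rot=[[0, 0, 0], [0, 0, 0], [0, 0, 0], [0, 0, 0], [0, 0, 0], [0, 0, 0]])

```text
clock: 8.7
eef_pos: [444.8, -15.5, 48.6]
tcp_rot: [-3.135, 0.0, 1.495]
contact_force: [-13.8, 2.2, 21.8]
opening: 0.507
grasp_force: 46.9
```

Emit:
carry_out(delta_pos=[[0, 0.001, 0], [0, 0.001, 0]], rot=[[0, 0, 0], [0, 0, 0]])

```text
clock: 8.95
eef_pos: [444.9, -15.5, 48.6]
tcp_rot: [-3.133, 0.0, 1.495]
contact_force: [-17.2, 2.8, 26.2]
opening: 0.51
grasp_force: 47.5
```

Emit:
carry_out(delta_pos=[[0, -0.001, -0.001], [0, -0.002, -0.002], [0, -0.002, -0.002], [0, -0.002, -0.002]], rot=[[0, 0, 0], [0, 0, 0], [0, 0, 0], [0, 0, 0]])

```text
clock: 9.45
eef_pos: [447.4, -15.7, 50.4]
tcp_rot: [3.141, 0.0, 1.495]
contact_force: [0.2, -0.0, -4.6]
opening: 0.507
grasp_force: 43.6
```

Run:
```python
from h import *
s=r.sense();print(s["eef_pos"],s["tcp_rot"],s["contact_force"],s["wrist_torque"])
a=r.grab_frame("wrist");cv2.imwrite("pics/w3.png",a)
```

```text
[447.37681908 -15.65501663  50.38949887] [3.14139287e+00 8.71085296e-06 1.49458078e+00] [ 0.15011023 -0.04081089 -4.61552454] [-5.30928332e-02 -1.69875070e-05  1.66486605e-02]
```

View pics/w3.png

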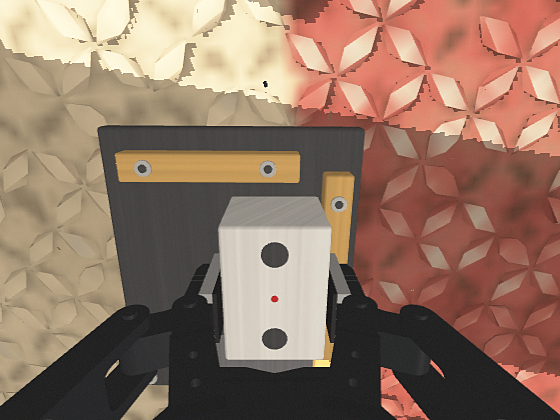

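The jam was only friction on the plate, and the block is free again just above it. I'll hover about 0.7 mm up and feel for the long fence.

Emit:
carry_out(delta_pos=[[0, 0, 0.001], [0, 0.001, 0.001], [0, 0.0015, 0.001], [0, 0.002, 0.001], [0, 0.002, 0.001]], rot=[[0, 0, 0], [0, 0, 0], [0, 0, 0], [0, 0, 0], [0, 0, 0]])

```text
clock: 10.12
eef_pos: [448.9, -15.8, 49.4]
tcp_rot: [-3.141, -0.0, 1.495]
contact_force: [-1.7, 0.3, -4.2]
opening: 0.505
grasp_force: 43.7
```

Emit:
carry_out(delta_pos=[[0, 0.0005, 0], [0, 0.001, 0], [0, 0.001, 0]], rot=[[0, 0, 0], [0, 0, 0], [0, 0, 0]])

```text
clock: 10.5
eef_pos: [449.0, -15.8, 49.3]
tcp_rot: [-3.139, 0.0, 1.494]
contact_force: [-4.8, 1.0, -1.6]
opening: 0.508
grasp_force: 44.0
```

Emit:
carry_out(delta_pos=[[0, -0.001, -0.0003], [0.002, -0.001, -0.0003], [0.004, -0.001, -0.0003], [0.005, -0.001, -0.0003], [0.006, -0.001, -0.0003], [0.007, -0.001, -0.0003], [0.007, -0.001, -0.0003]], rot=[[0, 0, 0], [0, 0, 0], [0, 0, 0], [0, 0, 0], [0, 0, 0], [0, 0, 0], [0, 0, 0]])

```text
clock: 11.38
eef_pos: [449.5, -8.7, 49.7]
tcp_rot: [-3.141, -0.0, 1.495]
contact_force: [-4.6, -0.8, -3.6]
opening: 0.51
grasp_force: 43.6
```

Emit:
carry_out(delta_pos=[[0.0005, 0, 0], [0.001, 0, 0], [0.0015, 0, 0], [0.0015, 0, 0]], rot=[[0, 0, 0], [0, 0, 0], [0, 0, 0], [0, 0, 0]])

```text
clock: 11.88
eef_pos: [449.6, -7.4, 49.7]
tcp_rot: [-3.141, 0.0, 1.495]
contact_force: [-4.1, -3.9, -4.2]
opening: 0.508
grasp_force: 43.6
```

Emit:
carry_out(delta_pos=[[0.0005, 0, 0], [0.001, 0, 0], [0.0015, 0, 0], [0.0015, 0, 0]], rot=[[0, 0, 0], [0, 0, 0], [0, 0, 0], [0, 0, 0]])

```text
clock: 12.38
eef_pos: [449.7, -7.1, 49.8]
tcp_rot: [-3.141, 0.002, 1.496]
contact_force: [-4.9, -17.0, -1.6]
opening: 0.508
grasp_force: 43.9
```

Emit:
carry_out(delta_pos=[[-0.001, 0, 0.0004], [-0.001, 0, 0.0008], [-0.001, 0, 0.0012], [-0.001, 0, 0.0012]], rot=[[0, 0, 0], [0, 0, 0], [0, 0, 0], [0, 0, 0]])

```text
clock: 12.88
eef_pos: [449.7, -7.3, 48.8]
tcp_rot: [-3.141, 0.001, 1.495]
contact_force: [-5.8, -7.5, 2.7]
opening: 0.509
grasp_force: 44.5
```

Emit:
carry_out(delta_pos=[[0, 0, 0], [0, 0, 0], [0, 0, 0], [0, 0, 0]], rot=[[0, 0, 0], [0, 0, 0], [0, 0, 0], [0, 0, 0]], claw=0.055)

```text
clock: 13.38
eef_pos: [450.2, -6.7, 48.7]
tcp_rot: [3.141, -0.0, 1.495]
contact_force: [-0.0, 0.5, 0.4]
opening: 0.648
grasp_force: 0.0
```

Emit:
carry_out(delta_pos=[[0, 0, -0.02], [0, 0, -0.05], [0, 0, -0.09], [-0.02, 0, -0.12], [-0.035, 0, -0.13], [-0.035, 0, -0.13], [-0.035, 0, -0.13]], rot=[[0, 0, 0], [0, 0, 0], [0, 0, 0], [0, 0, 0], [0, 0, 0], [0, 0, 0], [0, 0, 0]], claw=0.085)

```text
clock: 14.25
eef_pos: [446.4, -41.5, 177.4]
tcp_rot: [-3.14, -0.0, 1.494]
contact_force: [0.9, -0.2, 0.4]
opening: 0.997
grasp_force: 0.0
```

Run:
```python
from h import *
s=r.sense();print(s["eef_pos"],s["tcp_rot"])
a=r.grab_frame("wrist");cv2.imwrite("pics/w4.png",a)
uv=lambda c:np.array([c[0]*np.cos(-.076)+c[1]*np.sin(-.076),-c[0]*np.sin(-.076)+c[1]*np.cos(-.076)])
c=proj("wrist",[[451,-7,52]],s)[0].astype(int);print(c)
sp=spots(a,(c[0]-28,c[1]-45,c[0]+28,c[1]+45));print(sp)
P=back("wrist",[q[:2] for q in sp],52,s);d=P[0]-P[-1];print(P.mean(0),uv(P.mean(0)),np.arctan2(d[1],d[0])-np.pi/2+.076)
x,y=max(c[0]-75,0),max(c[1]-95,0)
cv2.imwrite("pics/w4c.png",cv2.resize(a[y:y+150,x:x+150],None,fx=4,fy=4,interpolation=2));print(x,y)
```

```text
[446.44581773 -41.50678074 177.41740905] [-3.13964354e+00 -2.44375780e-04  1.49396159e+00]
[274 161]
[[275.3, 133.3, 165], [267.6, 197.5, 398], [275.1, 185.7, 141]]
[448.49986645 -15.95628291  52.        ] [448.41673261  18.14296254] -0.0024193772036960742
199 66
```

View pics/w4c.png

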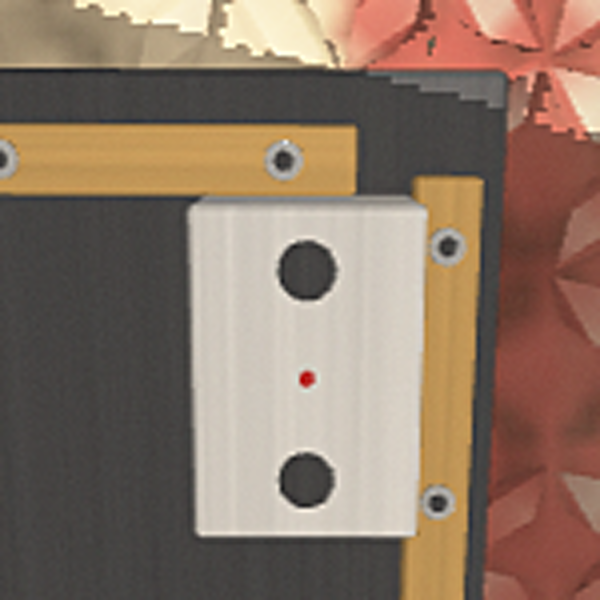

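Run:
```python
from h import *
s=r.sense()
S=back("wrist",[(275.3,133.3),(275.1,185.7)],52,s).mean(0)[:2]
f=lambda p:np.array(p)/4+[199,66]-.4
L=back("wrist",f([(483,180),(463,600)]),20,s)[:,:2]; H=back("wrist",f([(10,126),(355,126)]),20,s)[:,:2]
for Q in(L,H):
    d=Q[1]-Q[0]; print(np.arctan2(d[1],d[0]), abs(d[0]*(S-Q[0])[1]-d[1]*(S-Q[0])[0])/np.linalg.norm(d)-14)
print(S); 
togo((451.4,-6.8,120),(np.pi,0,np.pi-.076)); togo((451.4,-6.8,120),(np.pi,0,-.076)); print(s["qpos"])
```

```text
-1.6521898665799584 22.002839264637807
-0.07504848728792726 31.710210048698272
[451.14642353  -6.08777923]
shift m [0.0348 0.0025 0.0574] rot deg [-9.000e-02 -1.100e-01 -9.002e+01]
shift m [0.0348 0.0025 0.0574] rot deg [-0.11  0.09 89.98]
[-9.58405990e-02  1.82040041e-01  2.07263799e+00  2.41115102e-04
  8.89141781e-01 -1.96259453e-02]
```

Vision puts the block 22.0 mm and 31.7 mm from the inner faces of the two fences, so it is flush in the corner. Next is the end grip.

Emit:
carry_out(delta_pos=[[0.01, 0, 0], [0.02, 0.0006, 0], [0.03, 0.0006, 0], [0.0354, 0.0006, 0], [0.0354, 0.0006, 0], [0.0354, 0.0006, 0.02], [0.0354, 0.0006, 0.04], [0.0354, 0.0006, 0.05]], rot=[[0, 0, 10.5], [0, 0, 21], [0, 0, 31.5], [0, 0, 42], [0, 0, 52.5], [0, 0, 63], [0, 0, 73.5], [0, 0, 84]])

```text
clock: 15.3
eef_pos: [449.3, -5.9, 126.6]
tcp_rot: [-3.141, 0.003, 0.023]
contact_force: [1.0, -0.9, -0.5]
opening: 0.996
grasp_force: 0.0
```

Emit:
carry_out(delta_pos=[[0, 0, 0], [0, 0, 0], [0, 0, 0]], rot=[[0, 0, 6], [0, 0, 6], [0, 0, 6]])

```text
clock: 15.68
eef_pos: [450.3, -6.2, 128.2]
tcp_rot: [3.142, 0.001, -0.073]
contact_force: [-0.4, 1.2, 0.4]
opening: 0.992
grasp_force: 0.0
```

Run:
```python
from h import *
togo((449.7,-6.2,48.6),(np.pi,0,-.076))
```

```text
shift m [-0.0005  0.0001  0.0796] rot deg [0.   0.04 0.15]
```

Emit:
carry_out(delta_pos=[[0, 0, 0.03], [0, 0, 0.05], [0, 0, 0.065], [0, 0, 0.075], [0, 0, 0.079], [0, 0, 0.079], [0, 0, 0.079]], rot=[[0, 0, 0], [0, 0, 0], [0, 0, 0], [0, 0, 0], [0, 0, 0], [0, 0, 0], [0, 0, 0]])

```text
clock: 16.55
eef_pos: [450.8, -6.5, 50.0]
tcp_rot: [-3.142, -0.001, -0.076]
contact_force: [0.6, -0.1, -0.9]
opening: 0.991
grasp_force: 0.0
```

Emit:
carry_out(delta_pos=[[0, 0, 0], [0, 0, 0], [0, 0, 0], [0, 0, 0], [0, 0, 0], [0, 0, 0]], rot=[[0, 0, 0], [0, 0, 0], [0, 0, 0], [0, 0, 0], [0, 0, 0], [0, 0, 0]], claw=0.05, grip_force=45)

```text
clock: 17.3
eef_pos: [450.7, -6.4, 50.2]
tcp_rot: [-3.141, -0.001, -0.076]
contact_force: [-2.3, 1.0, 7.6]
opening: 0.741
grasp_force: 48.8
```

Emit:
carry_out(delta_pos=[[0, 0, -0.02], [0, 0, -0.06], [0, 0, -0.11], [0, 0, -0.15], [0, 0, -0.15], [0, 0, -0.15], [0, 0, -0.15], [0, 0, -0.15]], rot=[[0, 0, 0], [0, 0, 0], [0, 0, -10], [0, 0, -20], [0, 0, -30], [0, 0, -40], [0, 0, -50], [0, 0, -60]])

```text
clock: 18.3
eef_pos: [449.8, -6.4, 199.3]
tcp_rot: [-3.141, 0.001, 0.977]
contact_force: [-0.2, -0.2, -4.5]
opening: 0.738
grasp_force: 53.8
```

Run:
```python
from h import *
togo((404,-269,200),(np.pi,0,1.152))
```

```text
shift m [-0.2432  0.109  -0.0007] rot deg [ -0.05   0.03 -10.04]
```

Emit:
carry_out(delta_pos=[[-0.03, 0.013, 0], [-0.075, 0.033, 0], [-0.12, 0.053, 0], [-0.165, 0.073, 0], [-0.21, 0.094, 0], [-0.235, 0.105, 0], [-0.243, 0.109, 0], [-0.243, 0.109, 0]], rot=[[0, 0, -3], [0, 0, -6], [0, 0, -10.4], [0, 0, -10.4], [0, 0, -10.4], [0, 0, -10.4], [0, 0, -10.4], [0, 0, -10.4]])

```text
clock: 19.3
eef_pos: [402.9, -268.3, 199.3]
tcp_rot: [-3.141, -0.0, 1.152]
contact_force: [-0.2, 0.5, -4.5]
opening: 0.736
grasp_force: 53.7
```

Emit:
carry_out(delta_pos=[[0, 0, 0], [0, 0, 0]], rot=[[0, 0, 0], [0, 0, 0]])

```text
clock: 19.55
eef_pos: [403.4, -267.6, 199.6]
tcp_rot: [-3.141, -0.0, 1.154]
contact_force: [0.1, -0.1, -5.2]
opening: 0.742
grasp_force: 53.7
```

Run:
```python
from h import *
s=r.sense();print(s["eef_pos"],s["tcp_rot"],s["contact_force"])
a=r.grab_frame("wrist");cv2.imwrite("pics/w5.png",a)
cv2.imwrite("pics/w5b.png",cv2.resize(a[40:360,140:420],None,fx=1.85,fy=1.85,interpolation=2))
```

```text
[ 403.42229038 -267.62119757  199.55148731] [-3.14131519e+00 -1.84615090e-04  1.15377065e+00] [ 0.09218432 -0.11104562 -5.23691434]
```

View pics/w5b.png

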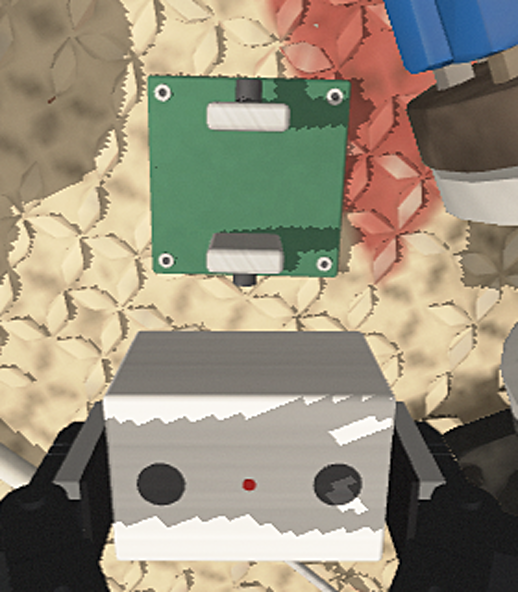

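Run:
```python
from h import *
s=r.sense(); a=cv2.imread("pics/w5.png")
f=lambda p:np.array(p,float)/1.85+[140,40]-.25
A=R.from_euler("xyz",s["tcp_rot"]); tool=lambda P:A.inv().apply(P-s["eef_pos"]).round(1)
print("TCP-axes: base\n",tool(back("wrist",f([(148,76),(350,80),(345,271),(152,272)]),8,s)))
hsv=cv2.cvtColor(a,40); m=cv2.inRange(hsv,(60,80,30),(90,255,255)); m[190:]=0
c=max(cv2.findContours(m,0,1)[0],key=cv2.contourArea); q=cv2.approxPolyN(c,4).reshape(-1,2); Q=tool(back("wrist",q,8,s)); print("green",q.tolist(),Q,Q.mean(0))
print("cheek tops\n",tool(back("wrist",f([(207,103),(290,104),(290,131),(207,131),(207,248),(282,249),(282,272),(207,271)]),50,s)))
print("dot",tool(back("wrist",f([(249,485),(160,485),(338,484)]),s["eef_pos"][2]-40.2+42,s)))
```

```text
TCP-axes: base
 [[ 95.8 -47.4 191.6]
 [ 94.1  50.7 191.6]
 [ -1.8  53.2 191.6]
 [ -2.5 -50.3 191.6]]
green [[329, 83], [321, 189], [222, 187], [219, 80]] [[ 94.1  50.8 191.6]
 [ -4.6  48.1 191.6]
 [ -2.7 -50.2 191.6]
 [ 96.5 -48.1 191.6]] [4.5825e+01 1.5000e-01 1.9160e+02]
cheek tops
 [[ 82.9 -16.3 149.6]
 [ 82.5  19.  149.6]
 [ 71.5  19.3 149.6]
 [ 71.5 -16.5 149.6]
 [ 20.  -17.6 149.6]
 [ 19.6  16.8 149.6]
 [  8.7  17.  149.6]
 [  9.2 -17.8 149.6]]
dot [[ -1.1   1.6  -1.8]
 [ -1.1 -18.6  -1.8]
 [ -0.8  21.8  -1.8]]
```

Emit:
carry_out(delta_pos=[[0.02, -0.001, 0], [0.047, -0.001, 0.03], [0.047, -0.001, 0.06], [0.047, -0.001, 0.085], [0.047, -0.001, 0.095], [0.047, -0.001, 0.095], [0.047, -0.001, 0.095]], rot=[[0, 0, 1.2], [0, 0, 1.2], [0, 0, 1.2], [0, 0, 1.2], [0, 0, 1.2], [0, 0, 1.2], [0, 0, 1.2]])

```text
clock: 20.48
eef_pos: [422.1, -225.5, 105.5]
tcp_rot: [3.14, 0.0, 1.132]
contact_force: [0.7, 1.3, -4.5]
opening: 0.738
grasp_force: 53.6
```

Run:
```python
from h import *
s=r.sense();print(s["eef_pos"],s["tcp_rot"],s["contact_force"])
a=r.grab_frame("wrist");cv2.imwrite("pics/w6.png",a)
b=r.grab_frame("top");c=proj("top",[[422,-228,60]])[0].astype(int);print(c)
v=cv2.resize(b[c[1]-40:c[1]+50,c[0]-40:c[0]+50],(420,420),interpolation=2)
cv2.imwrite("pics/w6b.png",np.hstack([a[:,90:470],v]))
```

```text
[ 422.0653712  -225.52037808  105.45711271] [3.14017960e+00 8.76433391e-05 1.13156912e+00] [ 0.70780351  1.3026654  -4.4900079 ]
[385 243]
```

View pics/w6b.png

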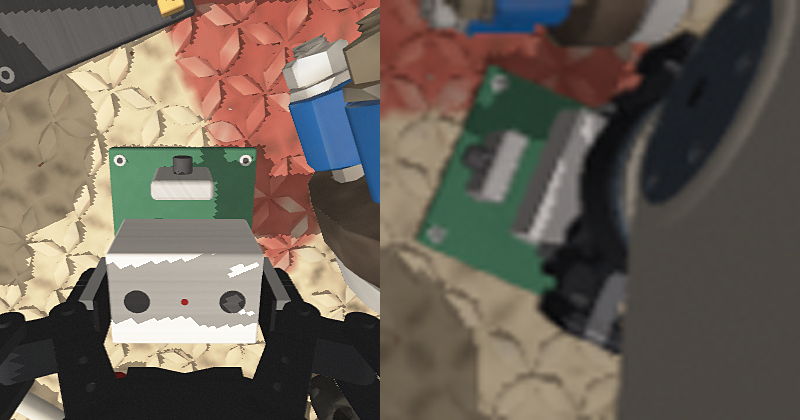

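Run:
```python
from h import *
s=r.sense();A=R.from_euler("xyz",s["tcp_rot"]); tool=lambda P:A.inv().apply(P-s["eef_pos"]).round(1)
a=cv2.imread("pics/w6.png"); print(cv2.cvtColor(a,6)[160:215:2,265].tolist())
print(tool(back("wrist",[(242,200),(302,199),(242,181),(302,181)],50,s)),tool(back("wrist",[(199,148),(346,148)],8,s)))
print(tool(back("wrist",[(274.5,302)],s["eef_pos"][2]+1.8,s)))
```

```text
[91, 90, 88, 89, 94, 95, 51, 106, 103, 101, 134, 191, 210, 227, 224, 226, 223, 225, 231, 211, 109, 124, 126, 124, 126, 125, 124, 124]
[[ 26.  -16.6  55.5]
 [ 26.6  17.1  55.5]
 [ 37.  -16.3  55.5]
 [ 37.   16.9  55.5]] [[ 49.1 -48.5  97.4]
 [ 49.2  49.3  97.6]]
[[-1.1  1.6 -1.8]]
```

Alignment holds: relative to the TCP the channel centre is at about -0.6 mm and the block at -1.1 mm, against 4 mm clearance per side. Lowering.

Emit:
carry_out(delta_pos=[[0.0004, -0.001, 0.01], [0.0004, -0.001, 0.02], [0.0004, -0.001, 0.03], [0.0004, -0.001, 0.04], [0.0004, -0.001, 0.048], [0.0004, -0.001, 0.054], [0.0004, -0.001, 0.054], [0.0004, -0.001, 0.054]], rot=[[0, 0, 0], [0, 0, 0], [0, 0, 0], [0, 0, 0], [0, 0, 0], [0, 0, 0], [0, 0, 0], [0, 0, 0]])

```text
clock: 21.58
eef_pos: [420.9, -224.5, 50.8]
tcp_rot: [3.141, 0.0, 1.132]
contact_force: [-1.4, -0.0, -4.4]
opening: 0.736
grasp_force: 53.7
```

Emit:
carry_out(delta_pos=[[0, 0, 0.0008], [0, 0, 0.0016], [0, 0, 0.0016], [0, 0, 0.0016]], rot=[[0, 0, 0], [0, 0, 0], [0, 0, 0], [0, 0, 0]])

```text
clock: 22.08
eef_pos: [420.7, -224.4, 49.0]
tcp_rot: [3.142, 0.0, 1.132]
contact_force: [0.6, -0.3, -5.2]
opening: 0.744
grasp_force: 53.7
```

Emit:
carry_out(delta_pos=[[0, 0, 0.0005], [0, 0, 0.001], [0, 0, 0.001], [0, 0, 0.001]], rot=[[0, 0, 0], [0, 0, 0], [0, 0, 0], [0, 0, 0]])

```text
clock: 22.58
eef_pos: [420.7, -224.5, 48.3]
tcp_rot: [3.142, 0.0, 1.132]
contact_force: [-1.7, 0.4, 6.1]
opening: 0.739
grasp_force: 54.9
```

Emit:
carry_out(delta_pos=[[0, 0, -0.0003], [0, 0, -0.0003], [0, 0, -0.0003], [0, 0, -0.0003], [0, 0, -0.0003]], rot=[[0, 0, 0], [0, 0, 0], [0, 0, 0], [0, 0, 0], [0, 0, 0]], claw=0.083)

```text
clock: 23.2
eef_pos: [420.7, -224.4, 48.3]
tcp_rot: [-3.142, 0.0, 1.132]
contact_force: [-0.1, 0.7, 0.3]
opening: 0.974
grasp_force: 0.0
```

Emit:
carry_out(delta_pos=[[0, 0, -0.01], [0, 0, -0.04], [0, 0, -0.08], [-0.01, 0, -0.12], [-0.03, 0, -0.14], [-0.03, 0, -0.14], [-0.03, 0, -0.14]], rot=[[0, 0, 0], [0, 0, 0], [0, 0, 0], [0, 0, 0], [0, 0, 0], [0, 0, 0], [0, 0, 0]])

```text
clock: 24.08
eef_pos: [407.6, -251.1, 187.9]
tcp_rot: [-3.141, -0.0, 1.131]
contact_force: [0.0, 0.8, 0.6]
opening: 0.974
grasp_force: 0.0
```

Run:
```python
from h import *
s=r.sense();print(s["eef_pos"],s["contact_force"])
a=r.grab_frame("wrist")
c=proj("wrist",[[421,-224,50]],s)[0].astype(int);x,y=max(c[0]-80,0),max(c[1]-80,0);print(x,y)
cv2.imwrite("pics/w7.png",cv2.resize(a[y:y+150,x:x+160],None,fx=4,fy=4,interpolation=2))
```

```text
[ 407.58390258 -251.08882569  187.92937316] [0.03744544 0.82610823 0.59256943]
193 84
```

View pics/w7.png

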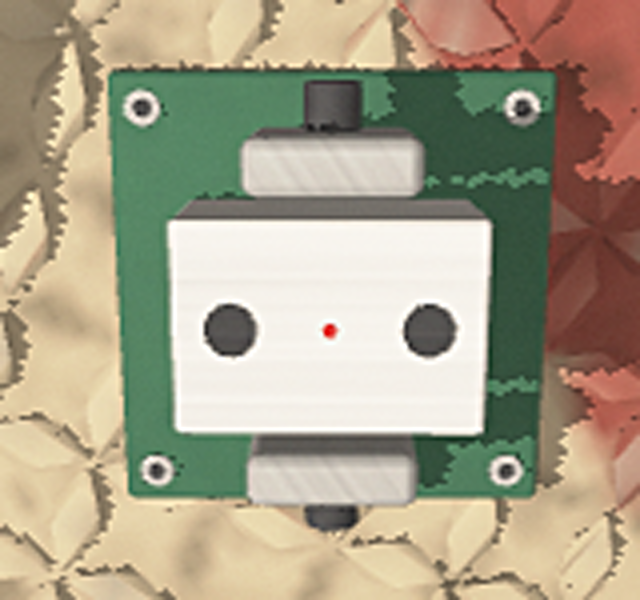

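The block sits flat between the cheeks: its centre dot is at (330,330) in the crop, against a cheek midline of about (332,318), and it sticks out equally at both ends. The lengthwise error is about 1 mm.

```bash
python3 -c "
from rig import r
print(r.sign_off())"
```

```text
the job is handed in; nothing more can be done
None
```

The block was set flush in the squaring-plate corner and let go, then gripped by its ends, set down flat and centred in the drilling cradle and released; the job was handed in at about 24 s, with no verdict shown.

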